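Find the rattling tin on the clock repair bench

TASK

One of the three closed parts tins has a clock part loose inside: lift and shake the tins to find the one that rattles, and stand that one upright in the inspection dish, with the others left standing upright on the bench. Then slide the lamp dimmer's grip level with its brass pointer. Set every tin down without dropping it and leave the other things on the bench where they are.

Things in the scene. Friction and masses are not known exactly. Their poses are not given: they have to be found in the camera images.
- tin_a_knob (a point): Closed round aluminium tin, one of three alike: 87 mm wide, 50 mm to the top of its fixed lid, about 350 g full; on the lid an upright cylindrical knob, 26 mm in diameter, 32 mm tall. This point: on the axis, 65 mm above the underside, 15 mm above the lid; z is the axis. In one of the three, never known which, a 175 g ball is loose and can run 21 mm from the middle to any side.
- tin_b_knob (a point): Closed round aluminium tin, one of three alike: 87 mm wide, 50 mm to the top of its fixed lid, about 350 g full; on the lid an upright cylindrical knob, 26 mm in diameter, 32 mm tall. This point: on the axis, 65 mm above the underside, 15 mm above the lid; z is the axis. In the two sound tins the same weight is packed tight in the middle; nothing outside shows it.
- tin_c_knob (a point): Closed round aluminium tin, one of three alike: 87 mm wide, 50 mm to the top of its fixed lid, about 350 g full; on the lid an upright cylindrical knob, 26 mm in diameter, 32 mm tall. This point: on the axis, 65 mm above the underside, 15 mm above the lid; z is the axis. The tins' weights differ a little at random, so weighing does not tell.
- dish_floor (a point): Centre of the floor of the fixed round metal inspection dish (132 mm wide, floor 8 mm above the bench, rim 7 mm thick standing 6 mm above the floor, 116 mm clear inside), z up.
- dimmer_top (a point): Top centre of the dimmer's black grip, a block 28 mm (x) by 20 mm (y, along the track) by 40 mm tall. Slides (friction 1.5 N, stays put) along y of a fixed grey housing 40 by 170 mm, 14 mm high, yawed a little; its top is 54 mm above the bench. Axes are the housing's: y along the track, towards brighter.
- dimmer (a joint): Position of the dimmer grip along its track in m: 0 at the low end, 0.12 at the bright end, growing along the housing's y axis.
- pointer_line (a point): Point on the housing's top, near its centre line, level with the fixed brass pointer: a tab 5 mm wide, 18 mm high against the housing's long side away from the robot. The grip is on the mark when its centre is level with this point along the track.
- loupe: Bystander, to be left alone: loose black watchmaker's eye loupe, 30 mm tall, 30 mm wide at the top, standing; origin at its underside, below its middle.
- oil: Bystander, to be left alone: loose small amber oil bottle with a black cap, 26 mm wide, 50 mm tall, standing; origin at its underside, below its middle.
- jar: Bystander, to be left alone: loose clear round jar with a lid, 56 mm wide, 70 mm tall, standing; origin at its underside, below its middle.
- driver: Bystander, to be left alone: loose steel precision screwdriver 110 mm long, lying flat, 9 mm thick at the handle; origin at its underside, below its middle.
- tweezers: Bystander, to be left alone: loose steel tweezers 120 mm long, 6 mm thick, lying flat; origin at its underside, below its middle.
- brush: Bystander, to be left alone: loose black-handled brush 172 mm long, 12 mm thick, lying flat; origin at its underside, below its middle.
Mind the look-alikes: they are no part of the job. What is shaped like the part that bears tin_c_knob but red is not meant.

How it is judged:
On the way, in this order (a step that is already met when the one before it is completed fails the run):
1. the tin that rattles is lifted off the bench and its loose part knocks inside (((height (world z) of tin_a_knob above 0.08 m and distance between ball_geom and tin_a_knob below 0.08 m and (x of ball_geom in the frame of tin_a_knob above 0.012 m or x of ball_geom in the frame of tin_a_knob below -0.012 m or y of ball_geom in the frame of tin_a_knob above 0.012 m or y of ball_geom in the frame of tin_a_knob below -0.012 m)) or (height (world z) of tin_b_knob above 0.08 m and distance between ball_geom and tin_b_knob below 0.08 m and (x of ball_geom in the frame of tin_b_knob above 0.012 m or x of ball_geom in the frame of tin_b_knob below -0.012 m or y of ball_geom in the frame of tin_b_knob above 0.012 m or y of ball_geom in the frame of tin_b_knob below -0.012 m)) or (height (world z) of tin_c_knob above 0.08 m and distance between ball_geom and tin_c_knob below 0.08 m and (x of ball_geom in the frame of tin_c_knob above 0.012 m or x of ball_geom in the frame of tin_c_knob below -0.012 m or y of ball_geom in the frame of tin_c_knob above 0.012 m or y of ball_geom in the frame of tin_c_knob below -0.012 m)))).
2. the tin that rattles stands in the dish, let go (horizontal distance between ball_geom and dish_floor below 0.05 m and height (world z) of ball_geom above 0.024 m and ((horizontal distance between tin_a_knob and dish_floor below 0.02 m and z of tin_a_knob in the frame of dish_floor between 0.06 and 0.07 m) or (horizontal distance between tin_b_knob and dish_floor below 0.02 m and z of tin_b_knob in the frame of dish_floor between 0.06 and 0.07 m) or (horizontal distance between tin_c_knob and dish_floor below 0.02 m and z of tin_c_knob in the frame of dish_floor between 0.06 and 0.07 m)) and contact force between the fingers and tin_a below 0.1 N and contact force between the fingers and tin_b below 0.1 N and contact force between the fingers and tin_c below 0.1 N), for 0.2 s.
3. the dimmer grip is level with the pointer (y of dimmer_top in the frame of pointer_line between -0.006 and 0.006 m), for 0.2 s.
At the end, for the whole second after the job is handed in: The rattling tin stands upright and still in the dish within 20 mm of its centre, the other two upright (0.06 rad) and still on the bench more than 95 mm from the dish's centre, the dimmer grip at rest within 6 mm of the pointer along the track, all let go (all of step 2 and all of step 3 and angle between each of tin_a_knob, tin_b_knob, tin_c_knob's own z axis and vertical below 0.06 rad and linear speed of each of tin_a, tin_b, tin_c below 0.02 m/s and ((horizontal distance between tin_a_knob and dish_floor below 0.02 m and z of tin_a_knob in the frame of dish_floor between 0.06 and 0.07 m) or (height (world z) of tin_a_knob between 0.06 and 0.07 m and horizontal distance between tin_a_knob and dish_floor above 0.095 m)) and ((horizontal distance between tin_b_knob and dish_floor below 0.02 m and z of tin_b_knob in the frame of dish_floor between 0.06 and 0.07 m) or (height (world z) of tin_b_knob between 0.06 and 0.07 m and horizontal distance between tin_b_knob and dish_floor above 0.095 m)) and ((horizontal distance between tin_c_knob and dish_floor below 0.02 m and z of tin_c_knob in the frame of dish_floor between 0.06 and 0.07 m) or (height (world z) of tin_c_knob between 0.06 and 0.07 m and horizontal distance between tin_c_knob and dish_floor above 0.095 m)) and velocity of joint dimmer between -0.01 and 0.01 m/s); the robot touches nothing.
It fails at once if a tin is dropped or thrown (moves faster than 0.5 m/s out of the fingers) ((linear speed of tin_a above 0.5 m/s and contact force between the fingers and tin_a below 0.05 N) or (linear speed of tin_b above 0.5 m/s and contact force between the fingers and tin_b below 0.05 N) or (linear speed of tin_c above 0.5 m/s and contact force between the fingers and tin_c below 0.05 N)).
It fails at once if a sound tin is let go in the dish (((horizontal distance between tin_a_knob and dish_floor below 0.02 m and z of tin_a_knob in the frame of dish_floor between 0.06 and 0.07 m) and contact force between the fingers and tin_a below 0.05 N and linear speed of tin_a below 0.01 m/s and distance between ball_geom and tin_a_knob above 0.09 m) or ((horizontal distance between tin_b_knob and dish_floor below 0.02 m and z of tin_b_knob in the frame of dish_floor between 0.06 and 0.07 m) and contact force between the fingers and tin_b below 0.05 N and linear speed of tin_b below 0.01 m/s and distance between ball_geom and tin_b_knob above 0.09 m) or ((horizontal distance between tin_c_knob and dish_floor below 0.02 m and z of tin_c_knob in the frame of dish_floor between 0.06 and 0.07 m) and contact force between the fingers and tin_c below 0.05 N and linear speed of tin_c below 0.01 m/s and distance between ball_geom and tin_c_knob above 0.09 m)).
It fails at once if a bystander is shifted by more than 30 mm (distance of any of loupe, oil, jar, driver, tweezers, brush from where it was at the start of the episode above 0.03 m).
It also fails if it takes over 72 s, if anything falls off the work surface, if the arm or the gripper's body presses on something with over 40 N, if the wrist force passes 120 N, or if a joint passes its speed limit or range.

ROBOT

A 7-joint arm with a two-finger parallel gripper is mounted at the origin on the work surface. World frame = base frame: x ahead of the robot, y to its left, z up, the work surface at z = 0. Lengths are in m, angles in rad, forces in N, time in s.
With the tool pointing down it reaches from about 0.425 to 0.875 m from the base axis. Payload 9.9 kg.
Tool frame: the origin (TCP) lies midway between the tips of the shut fingers; the grasp point (between the pads) lies 19 mm behind it; z points along the fingers, y is the line along which they close (so a half turn about z gives the same grasp; the last joint's range is limited). The gripper opens to 85 mm and grips with 20 to 120 N. Pads are 22 mm wide; open, the fingers measure 114 mm over their backs; the gripper's body (76 mm by 85 mm) begins 54 mm behind the grasp point. The pads swing forward as they close: fully open they stand 13 mm farther back than shut.
Start: joints at [-1.423, 0.576, 0.025, 1.437, -0.015, 1.129, -0.057], TCP at [0.155, 0.657, 0.231] pointing down, gripper open.
Joint ranges: [-2.76, 2.76], [-0.34, 2.15], [-1.52, 1.57], [0.19, 2.46], [-1.09, 4.23], [0.17, 1.99], [-2.82, 2.82]. Speed limits (rad/s): [2.22, 2.22, 3.01, 3.01, 3.14, 3.14, 3.14].

INTERFACE

Orientations are given as a unit quaternion [w, x, y, z].
In Python, from cell import bot, optics gives the robot as it stands.
- The arm moves only by the shell command python3 -m jog 'ROWS' [OPENING] [FORCE]. ROWS is JSON, one flat list of numbers, 6 for each row, row after row: the shift along the tool's x, y, z normalised to -1 to 1, where 1 is 0.4 m, then the turn, a rotation vector about the tool's x, y, z normalised to -1 to 1, where 1 is pi rad. A call has exactly 5 rows; each row is the pose to reach, as a shift and turn from the pose commanded when the call began, along the tool's axes at that moment, turning the shorter way round; what a row does not reach only later rows make up. A row lasts 1/12 s, in which the tool goes at most 41.7 mm and 7.16 degrees, less where a joint would pass 70% of its speed; a pose out of reach is approached as far as the arm can. A call with a number of a shift or a turn outside -1 to 1 is refused whole. A call with a gripper value outside its range is refused whole. OPENING is the opening, from -1 (shut) to 1 (fully open), set as the call begins (- or left out, the last holds). The fingers move at their own pace and stop on an object; FORCE is the grip in N (left out, the last holds). Time passes only in rows, so rows that repeat a pose let the fingers close, or fill a call up. It gives the time, the measured TCP pose, the force, the opening and the grip force at its end, in the units of the state.
- bot.read_state(): the state, without advancing time (a new reading comes with each control period).
- optics.snapshot(name): name is "scene" or "top"; returns a dict with "pixels" (420x560x3 uint8, red, green, blue), "vfov" (degrees; the focal length in pixels is half the picture's height over the tangent of half this angle, whatever the lens; pixels are square), "cx", "cy" (the principal point, pixels), "extrinsics" (4x4, takes a point from world to camera coordinates). Camera axes: x right, y up, looking along -z (the intrinsics and any distortion apply to the point x, -y, -z); pixel columns grow to the right and rows downward; lengths in m; the calibration is good to about 2 mm. A picture is of the moment at which its call begins. There is no depth.
- bot.finish_job(): hands the job in; it is judged then, once.
The state is a dict: "time_s": time; "joint_positions": joint angles; "qvel": joint speeds; "effort": joint torques, N m; "position": TCP position; "tcp_rot": TCP orientation; "ft_force": force on the tool from outside, world axes, zero at the start; "moment": the same for the moment, N m; "gripper_width": finger opening in m; "finger_force": force on a finger pad.
Only numpy, scipy, OpenCV 4.12 (cv2) and the standard library are available. Lean on these libraries where they do the work, as an engineer would, in place of code of your own. Each camera call takes 0.05 s, during which the arm holds its last target. There are 200 camera calls.

## Working session

There is one attempt and no reset: what is moved stays moved. The work goes in short steps, Python scripts to look and compute and a shell command to move; the robot and the scene stay as the last step left them, time stands still between calls to the robot, and variables do not carry over. Pictures are saved under pics/ and viewed, at most 10 in all, crops included, and the job is handed in when it is done.

```bash
mkdir -p pics; cat > h.py <<'E'
import numpy as np,cv2,json
from cell import bot,optics
def snap(n,f):
    s=optics.snapshot(n); np.savez(''+f+'.npz',**{k:np.array(v) for k,v in s.items()})
    cv2.imwrite(f'pics/{f}.png',s['pixels'][...,::-1]); return s
def ray(s,u,v):
    f=s['pixels'].shape[0]/2/np.tan(np.radians(float(s['vfov']))/2)
    d=np.array([(u-s['cx'])/f,-(v-s['cy'])/f,-1]); E=np.array(s['extrinsics']); R=E[:3,:3]
    return -R.T@E[:3,3],R.T@d
def at(s,u,v,z):
    o,d=ray(s,u,v); return (o+d*(z-o[2])/d[2]).round(4)
def proj(s,p):
    E=np.array(s['extrinsics']); c=E[:3,:3]@p+E[:3,3]; f=s['pixels'].shape[0]/2/np.tan(np.radians(float(s['vfov']))/2)
    return (float(s['cx'])+f*c[0]/-c[2], float(s['cy'])-f*c[1]/-c[2])
E
python3 - <<'E'
from h import *
for n in('top','scene'):
    s=snap(n,n+'0'); print({k:(v if k!='pixels' else 0) for k,v in s.items()})
print(bot.read_state())
E
```

```text
{'pixels': 0, 'vfov': 54.22773294638862, 'cx': 277.337105613436, 'cy': 207.53448172714087, 'extrinsics': array([[-0.00829353, -0.99996301,  0.00227948, -0.00966032],
       [ 0.99085064, -0.00791083,  0.13473092, -0.54189598],
       [-0.1347079 ,  0.00337602,  0.9908796 , -0.87984999],
       [ 0.        ,  0.        ,  0.        ,  1.        ]])}
{'pixels': 0, 'vfov': 52.71382382560922, 'cx': 276.96749330662, 'cy': 205.8455171773272, 'extrinsics': array([[ 0.86529055,  0.50124549, -0.00502183, -0.45525401],
       [-0.38979131,  0.67912075,  0.6219789 ,  0.16270695],
       [ 0.31517455, -0.536235  ,  0.7830179 , -1.12287261],
       [ 0.        ,  0.        ,  0.        ,  1.        ]])}
{'time_s': 0.1, 'joint_positions': array([-1.42278714,  0.5764609 ,  0.02485651,  1.43780736, -0.01502221,
        1.12897617, -0.05650015]), 'qvel': array([ 0.00038576, -0.00211353,  0.00055113, -0.00297354, -0.0022197 ,
        0.00052759,  0.00017648]), 'effort': array([ 6.05417488e-03, -7.67304468e+01,  2.25793675e+00, -2.86604995e+01,
        1.58927345e-02,  8.49766075e-03,  3.55585496e-05]), 'position': array([0.15497423, 0.65656843, 0.2305263 ]), 'tcp_rot': array([-5.49496718e-05,  1.15637587e-01,  9.93291201e-01, -7.31539787e-04]), 'ft_force': array([-0.19740073,  0.45264179, -0.44000996]), 'moment': array([ 0.01617986, -0.02237554, -0.02836434]), 'finger_force': 0.0, 'gripper_width': 0.08540953125122146}
```

View pics/top0.png

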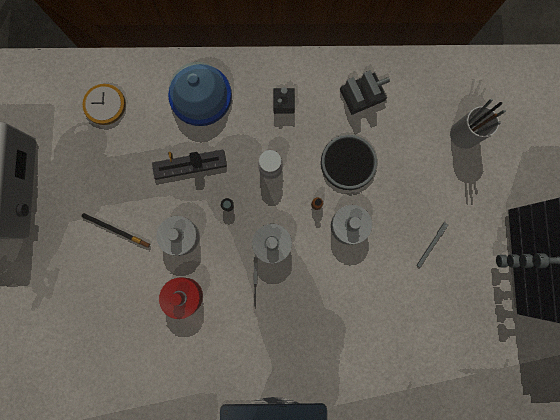

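View pics/scene0.png

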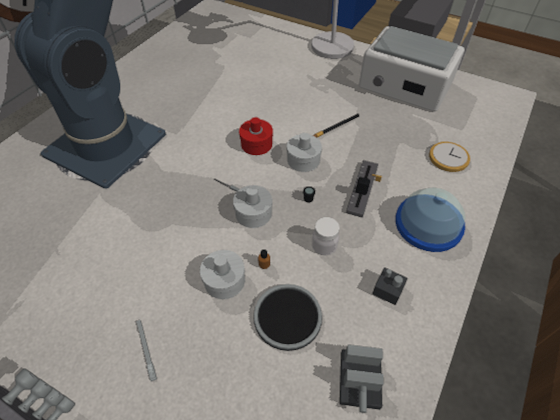

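Candidates: tins at top-view (178,236), (271,243) and (352,225); the red look-alike at (181,298) is excluded. The dish is at (349,162), the dimmer grip at (197,160) and its brass pointer at (170,156). The other round things (jar at 270,160, blue dome, clock) don't fit. Next, one close crop.

```bash
python3 - <<'E'
from h import *
im=cv2.imread('pics/top0.png')[140:275,140:400]
im=cv2.convertScaleAbs(im,alpha=1.6,beta=10)
cv2.imwrite('pics/crop0.png',cv2.resize(im,None,fx=3,fy=3,interpolation=cv2.INTER_CUBIC))
s=dict(np.load('top0.npz')); c=dict(np.load('scene0.npz'))
for n,(u,v) in dict(L=(176.5,234),M=(270.5,242),R=(353,223)).items():
    print(n,at(s,u,v,.082))
for n,(u,v) in dict(L=(305,140),M=(253,191),R=(221,261)).items():
    print(n,at(c,u,v,.082))
print('dish',at(s,349,162,.014),at(c,288,316,.014))
E
```

```text
L [0.4811 0.1987 0.082 ]
M [0.4627 0.001  0.082 ]
R [ 0.5014 -0.1735  0.082 ]
L [0.4895 0.1974 0.082 ]
M [4.669e-01 3.000e-04 8.200e-02]
R [ 0.5069 -0.1777  0.082 ]
dish [ 0.6505 -0.1818  0.014 ] [ 0.657  -0.1839  0.014 ]
```

View pics/crop0.png

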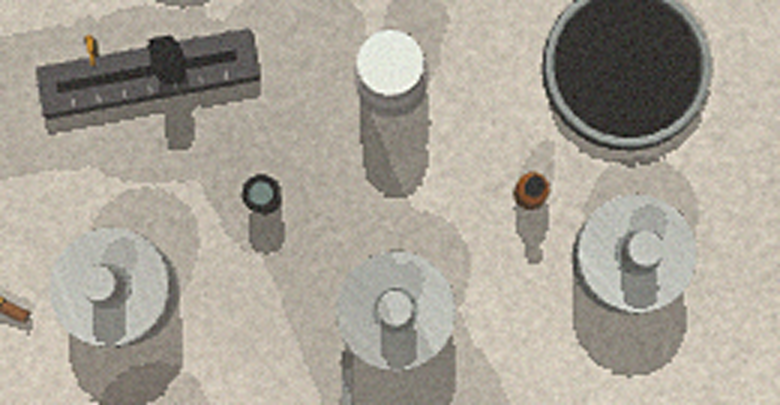

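The crop (3x, offset 140,140) shows three plain aluminium tins. Their knobs in full top pixels are L (174.7,234.3), M (271.7,242.3) and R (354.3,223.3). The dish is centred at (349,161.7), the dimmer grip top at about (195,158) and the pointer at (170,156). I'll take the same points from a scene crop for triangulation.

```bash
python3 - <<'E'
from h import *
im=cv2.imread('pics/scene0.png')[120:352,190:400]
im=cv2.convertScaleAbs(im,alpha=1.4,beta=10)
cv2.imwrite('pics/crop1.png',cv2.resize(im,None,fx=2.58,fy=2.58,interpolation=cv2.INTER_CUBIC))
E
```

```text
(no output)
```

View pics/crop1.png

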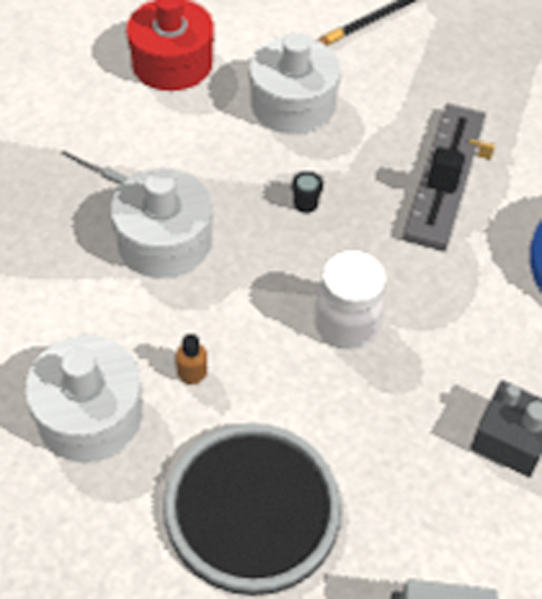

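```bash
python3 - <<'E'
from h import *
s=dict(np.load('top0.npz')); c=dict(np.load('scene0.npz'))
T=lambda u,v:(140+u/3,140+v/3); C=lambda u,v:(190+u/2.58,120+v/2.58)
def tri(a,b):
    A=np.zeros((3,3));y=np.zeros(3);r=[ray(s,*a),ray(c,*b)]
    for o,d in r:
        d=d/np.linalg.norm(d);P=np.eye(3)-np.outer(d,d);A+=P;y+=P@o
    return np.linalg.solve(A,y).round(4)
for n,a,b,z in [('Lk',(104,283),(297,43),.082),('Mk',(395,307),(160,184),.082),('Rk',(643,250),(80,362),.082),
 ('Ld',(111,286),(295,73),.05),('Md',(396,310),(162,213),.05),('Rd',(637,252),(84,390),.05),
 ('dish',(627,65),(252,506),.012),('jar',(390,63),(354,276),.07),('grip',(166,53),(448,158),.054),('ptr',(91,47),(484,146),.018)]:
    print(n,at(s,*T(*a),z),at(c,*C(*b),z),tri(T(*a),C(*b)))
h=[at(s,*T(*p),.014)for p in[(37,70),(250,30),(260,68),(45,112)]]
print(h, np.mean(h,0))
h=[at(c,*C(*p),.014)for p in[(447,104),(485,112),(445,248),(400,238)]]
print(h, np.mean(h,0))
E
```

```text
Lk [0.4805 0.2025 0.082 ] [0.4843 0.2078 0.082 ] [0.4828 0.2041 0.0834]
Mk [ 0.462  -0.0014  0.082 ] [ 0.4655 -0.0015  0.082 ] [ 0.4632 -0.0006  0.0794]
Rk [ 0.5006 -0.1763  0.082 ] [ 0.5061 -0.1765  0.082 ] [ 0.5026 -0.1758  0.0777]
Ld [0.4806 0.2053 0.05  ] [0.487  0.2018 0.05  ] [0.4824 0.2082 0.042 ]
Md [ 0.4615 -0.0018  0.05  ] [ 0.4683 -0.0059  0.05  ] [ 0.463  -0.0008  0.0409]
Rd [ 0.5023 -0.178   0.05  ] [ 0.5086 -0.181   0.05  ] [ 0.5041 -0.1785  0.042 ]
dish [ 0.6518 -0.1822  0.012 ] [ 0.6562 -0.1836  0.012 ] [ 0.6541 -0.1824  0.0067]
jar [0.6401 0.0012 0.07  ] [0.6439 0.0023 0.07  ] [0.6421 0.0023 0.0681]
grip [0.653  0.1678 0.054 ] [0.656 0.17  0.054] [0.6547 0.1689 0.0536]
ptr [0.6677 0.233  0.018 ] [0.6716 0.2333 0.018 ] [0.6699 0.2348 0.015 ]
[array([0.6508, 0.2754, 0.014 ]), array([0.6814, 0.1108, 0.014 ]), array([0.6511, 0.1028, 0.014 ]), array([0.6176, 0.2681, 0.014 ])] [0.650225 0.189275 0.014   ]
[array([0.6191, 0.271 , 0.014 ]), array([0.6551, 0.2792, 0.014 ]), array([0.6862, 0.1074, 0.014 ]), array([0.6477, 0.098 , 0.014 ])] [0.652025 0.1889   0.014   ]
```

```bash
cat >> h.py <<'E'
from scipy.spatial.transform import Rotation as Ro
def rows(target,base=None,st=None):
    st=st or bot.read_state(); q=st['tcp_rot']; R=Ro.from_quat([q[1],q[2],q[3],q[0]]).as_matrix()
    d=R.T@(np.array(target)-st['position'])/.4
    print('pos',st['position'].round(4),'t',round(st['time_s'],2),'yaw_y',np.degrees(np.arctan2(R[1,1],R[0,1])).round(1),'zdir',R[:,2].round(3),'-> shift',d.round(4))
E
python3 - <<'E'
from h import *
c=dict(np.load('scene0.npz'))
print(proj(c,np.array([.155,.657,.23])),at(c,330,45,0),at(c,365,85,.0),at(c,418,105,0),at(c,270,35,0.0))
rows([.482,.205,.15])
rows([.482,.205,.23])
E
```

```text
(np.float64(279.3581482744576), np.float64(-29.34190611941878)) [0.3086 0.7291 0.    ] [0.496  0.5819 0.    ] [0.6651 0.569  0.    ] [0.1021 0.6841 0.    ]
pos [0.155  0.6566 0.2305] t 0.1 yaw_y 76.7 zdir [-0.    -0.001 -1.   ] -> shift [-1.055  -0.9106  0.2027]
pos [0.155  0.6566 0.2305] t 0.1 yaw_y 76.7 zdir [-0.    -0.001 -1.   ] -> shift [-1.055  -0.9109  0.0027]
```

```bash
python3 -m jog '[-0.078,-0.067,0,0,0,0,-0.156,-0.135,0,0,0,0,-0.234,-0.202,0,0,0,0,-0.312,-0.27,0,0,0,0,-0.39,-0.337,0,0,0,0]' 1 60
python3 -m jog '[-0.078,-0.067,0,0,0,0,-0.156,-0.135,0,0,0,0,-0.234,-0.202,0,0,0,0,-0.312,-0.27,0,0,0,0,-0.39,-0.337,0,0,0,0]'
python3 -c "
from h import *
rows([.482,.205,.11])"
```

```text
time_s: 0.52
position: [0.2766, 0.4879, 0.231]
tcp_rot: [-0.0, 0.116, 0.993, -0.0]
ft_force: [1.2, 0.0, -0.0]
gripper_width: 0.0851
finger_force: 0.0
time_s: 0.93
position: [0.3975, 0.3209, 0.2312]
tcp_rot: [-0.0, 0.116, 0.993, -0.0]
ft_force: [0.7, 0.3, -0.1]
gripper_width: 0.0858
finger_force: 0.0
pos [0.3975 0.3209 0.2312] t 0.93 yaw_y 76.7 zdir [-0. -0. -1.] -> shift [-0.2723 -0.2334  0.3031]
```

```bash
python3 -m jog '[-0.06,-0.052,0.06,0,0,0,-0.12,-0.104,0.12,0,0,0,-0.18,-0.156,0.19,0,0,0,-0.24,-0.208,0.25,0,0,0,-0.275,-0.235,0.303,0,0,0]'
python3 -m jog '[0,0,0,0,0,0,0,0,0,0,0,0,0,0,0,0,0,0,0,0,0,0,0,0,0,0,0,0,0,0]'
python3 - <<'E'
from h import *
rows([.482,.205,.055])
a=snap('top','t1');b=snap('scene','s1')
x=np.hstack([a['pixels'][140:300,100:280],b['pixels'][60:220,220:400]])
cv2.imwrite('pics/c2.png',cv2.resize(cv2.convertScaleAbs(x[...,::-1],alpha=1.4,beta=10),None,fx=2.2,fy=2.2))
E
```

```text
time_s: 1.35
position: [0.4836, 0.2021, 0.1085]
tcp_rot: [0.0, 0.117, 0.993, -0.001]
ft_force: [0.3, -0.1, 0.0]
gripper_width: 0.0853
finger_force: 0.0
time_s: 1.77
position: [0.4821, 0.2076, 0.1111]
tcp_rot: [0.001, 0.115, 0.993, 0.001]
ft_force: [0.8, -0.3, 0.7]
gripper_width: 0.0851
finger_force: 0.0
pos [0.4821 0.2076 0.1111] t 1.77 yaw_y 76.8 zdir [ 0.001  0.001 -1.   ] -> shift [-0.0011 -0.0066  0.1402]
```

View pics/c2.png

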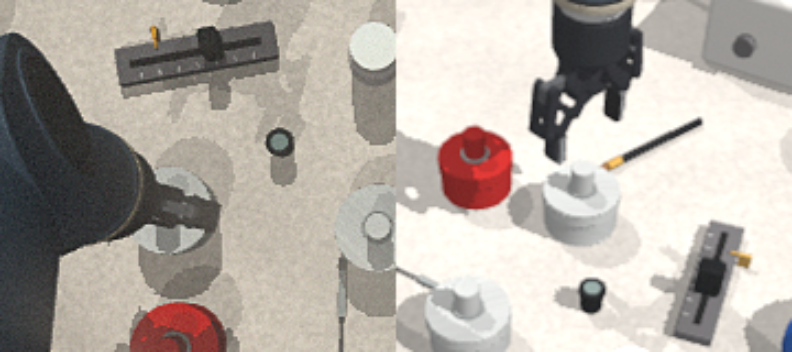

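The fingers straddle the left knob (scene crop: knob (583,172), fingertips centred at (583,133) directly above it). I'll descend and grip.

```bash
python3 -m jog '[0,0,0.05,0,0,0,0,0,0.1,0,0,0,0,0,0.135,0,0,0,0,0,0.135,0,0,0,0,0,0.135,0,0,0]' 1 60
python3 -m jog '[0,0,0,0,0,0,0,0,0,0,0,0,0,0,0,0,0,0,0,0,0,0,0,0,0,0,0,0,0,0]' -1 60
python3 -m jog '[0,0,0,0,0,0,0,0,0,0,0,0,0,0,0,0,0,0,0,0,0,0,0,0,0,0,0,0,0,0]'
```

```text
time_s: 2.28
position: [0.4819, 0.2064, 0.0561]
tcp_rot: [-0.0, 0.115, 0.993, -0.0]
ft_force: [0.1, -0.2, 0.1]
gripper_width: 0.0857
finger_force: 0.0
time_s: 2.7
position: [0.4828, 0.2067, 0.0567]
tcp_rot: [0.001, 0.116, 0.993, 0.001]
ft_force: [1.2, 0.6, 0.4]
gripper_width: 0.0254
finger_force: 6.3
time_s: 3.12
position: [0.4828, 0.2067, 0.0566]
tcp_rot: [0.001, 0.116, 0.993, 0.001]
ft_force: [0.5, 1.0, 6.5]
gripper_width: 0.0248
finger_force: 58.6
```

```bash
cat >> h.py <<'E'
def meas(n=7):
    F=[];
    for i in range(n):
        s=bot.read_state(); F.append(np.r_[s['ft_force'],s['moment'],s['position'][2]]); optics.snapshot('top')
    F=np.array(F); q=s['tcp_rot']; R=Ro.from_quat([q[1],q[2],q[3],q[0]]).as_matrix()
    m=F[:,3:6]@R; f=F[:,:3]@R
    print('t',round(s['time_s'],2),'f',f.mean(0).round(2),'m_tool',m.mean(0).round(4),'+-',(m.std(0)/n**.5).round(4),'z',F[-1,6].round(4),'zdir',R[:,2].round(3),'w',s['gripper_width'].round(4))
E
python3 -m jog '[0,0,-0.025,0,0,0,0,0,-0.06,0,0,0,0,0,-0.1,0,0,0,0,0,-0.125,0,0,0,0,0,-0.125,0,0,0]'
python3 -m jog '[0,0,0,0.033,0,0,0,0,0,0.067,0,0,0,0,0,0.067,0,0,0,0,0,0.067,0,0,0,0,0,0.067,0,0]'
python3 -m jog '[0,0,0,0,0,0,0,0,0,0,0,0,0,0,0,0,0,0,0,0,0,0,0,0,0,0,0,0,0,0]'
python3 -c "from h import *;meas()"
python3 -m jog '[0,0,0,-0.033,0,0,0,0,0,-0.067,0,0,0,0,0,-0.1,0,0,0,0,0,-0.133,0,0,0,0,0,-0.133,0,0]'
python3 -m jog '[0,0,0,0,0,0,0,0,0,0,0,0,0,0,0,0,0,0,0,0,0,0,0,0,0,0,0,0,0,0]'
python3 -c "from h import *;meas()"
```

```text
time_s: 3.53
position: [0.4831, 0.2062, 0.1081]
tcp_rot: [0.001, 0.116, 0.993, 0.001]
ft_force: [0.6, 0.1, -2.8]
gripper_width: 0.0242
finger_force: 59.5
time_s: 3.95
position: [0.4817, 0.2059, 0.1054]
tcp_rot: [-0.013, 0.115, 0.988, -0.105]
ft_force: [0.1, -0.9, -2.5]
gripper_width: 0.0239
finger_force: 60.5
time_s: 4.37
position: [0.4823, 0.2057, 0.1063]
tcp_rot: [-0.012, 0.115, 0.988, -0.104]
ft_force: [-0.2, 0.1, -3.2]
gripper_width: 0.024
finger_force: 60.4
time_s: 5.13
position: [0.4827, 0.1998, 0.1059]
tcp_rot: [0.013, 0.12, 0.987, 0.104]
ft_force: [-0.5, -1.5, -3.5]
gripper_width: 0.0243
finger_force: 60.7
time_s: 5.55
position: [0.4819, 0.2079, 0.106]
tcp_rot: [0.012, 0.113, 0.988, 0.103]
ft_force: [-0.6, -0.4, -3.8]
gripper_width: 0.0239
finger_force: 61.3Traceback (most recent call last):
  File "<string>", line 1, in <module>
    from h import *;meas()
                    ~~~~^^
  File "h.py", line 26, in meas
    print('t',round(s['time_s'],2),'f',f.mean(0).round(2),'m_tool',m.mean(0).round(4),'+-',(m.std(0)/n**.5).round(4),'z',F[-1,6].round(4),'zdir',R[:,2].round(3),'w',s['gripper_width'].round(4))
                                                                                                                                                                     ^^^^^^^^^^^^^^^^^^^^^^^^
AttributeError: 'float' object has no attribute 'round'
Traceback (most recent call last):
  File "h.py", line 26, in meas
    print('t',round(s['time_s'],2),'f',f.mean(0).round(2),'m_tool',m.mean(0).round(4),'+-',(m.std(0)/n**.5).round(4),'z',F[-1,6].round(4),'zdir',R[:,2].round(3),'w',s['gripper_width'].round(4))
                                                                                                                                                                     ^^^^^^^^^^^^^^^^^^^^^^^^
AttributeError: 'float' object has no attribute 'round'
```

```bash
sed -i "s/,'w',s\['gripper_width'\].round(4))/,'w',s['gripper_width'])/" h.py
python3 -c "from h import *;meas(10)"
python3 -m jog '[0,0,0,0.033,0,0,0,0,0,0.067,0,0,0,0,0,0.1,0,0,0,0,0,0.133,0,0,0,0,0,0.133,0,0]'
python3 -m jog '[0,0,0,0,0,0,0,0,0,0,0,0,0,0,0,0,0,0,0,0,0,0,0,0,0,0,0,0,0,0]'
python3 -c "from h import *;meas(10)"
python3 -m jog '[0,0,0,-0.033,0,0,0,0,0,-0.067,0,0,0,0,0,-0.067,0,0,0,0,0,-0.067,0,0,0,0,0,-0.067,0,0]'
python3 -c "from h import *;meas(6)"
```

```text
t 6.35 f [ 0.14 -0.86  3.1 ] m_tool [ 0.3489 -0.0111  0.0077] +- [0.005  0.0081 0.0058] z 0.1061 zdir [ 0.047  0.2   -0.979] w 0.023972813725831398
time_s: 6.82
position: [0.482, 0.2122, 0.1052]
tcp_rot: [-0.012, 0.111, 0.988, -0.106]
ft_force: [-0.4, 1.2, -4.0]
gripper_width: 0.024
finger_force: 61.4
time_s: 7.23
position: [0.4824, 0.2049, 0.1064]
tcp_rot: [-0.012, 0.116, 0.988, -0.104]
ft_force: [0.4, -0.3, -2.6]
gripper_width: 0.0239
finger_force: 61.9
t 7.68 f [-0.28  0.74  3.19] m_tool [-0.3803 -0.006  -0.0027] +- [0.007  0.0112 0.007 ] z 0.1061 zdir [-0.048 -0.203 -0.978] w 0.02415766755766973
time_s: 8.15
position: [0.4824, 0.206, 0.1063]
tcp_rot: [-0.0, 0.116, 0.993, -0.0]
ft_force: [-0.6, -0.2, -2.6]
gripper_width: 0.0241
finger_force: 62.0
t 8.4 f [0.23 0.22 3.44] m_tool [-0.0348  0.0282 -0.0108] +- [0.0104 0.0043 0.0158] z 0.1059 zdir [-0. -0. -1.] w 0.024130875915952744
```

```bash
python3 -m jog '[0,0,0.04,0,0,0,0,0,0.08,0,0,0,0,0,0.11,0,0,0,0,0,0.123,0,0,0,0,0,0.124,0,0,0]'
python3 -m jog '[0,0,0,0,0,0,0,0,0,0,0,0,0,0,0,0,0,0,0,0,0,0,0,0,0,0,0,0,0,0]' 1
python3 -m jog '[0,0,-0.08,0,0,0,0,0,-0.16,0,0,0,0,0,-0.18,0,0,0,0,0,-0.18,0,0,0,0,0,-0.18,0,0,0]'
python3 -c "
from h import *
rows([.465,-.001,.129])"
```

```text
time_s: 8.87
position: [0.4815, 0.2067, 0.0567]
tcp_rot: [-0.001, 0.115, 0.993, -0.0]
ft_force: [-4.1, 0.8, 6.8]
gripper_width: 0.0241
finger_force: 63.0
time_s: 9.28
position: [0.4825, 0.2063, 0.0567]
tcp_rot: [0.0, 0.116, 0.993, 0.0]
ft_force: [-0.2, 0.2, -0.1]
gripper_width: 0.0827
finger_force: 0.0
time_s: 9.7
position: [0.4824, 0.2063, 0.1288]
tcp_rot: [0.001, 0.116, 0.993, 0.0]
ft_force: [-0.8, -0.1, -0.8]
gripper_width: 0.0852
finger_force: 0.0
pos [0.4824 0.2063 0.1288] t 9.7 yaw_y 76.7 zdir [ 0.001  0.001 -1.   ] -> shift [-0.0766 -0.5144 -0.0009]
```

```bash
python3 -m jog '[-0.015,-0.103,0,0,0,0,-0.03,-0.206,0,0,0,0,-0.045,-0.309,0,0,0,0,-0.06,-0.412,0,0,0,0,-0.074,-0.515,0,0,0,0]'
python3 -m jog '[0,0,0,0,0,0,0,0,0.08,0,0,0,0,0,0.16,0,0,0,0,0,0.18,0,0,0,0,0,0.18,0,0,0]'
python3 -m jog '[0,0,0,0,0,0,0,0,0,0,0,0,0,0,0,0,0,0,0,0,0,0,0,0,0,0,0,0,0,0]' -1 60
python3 -m jog '[0,0,0,0,0,0,0,0,0,0,0,0,0,0,0,0,0,0,0,0,0,0,0,0,0,0,0,0,0,0]'
```

```text
time_s: 10.12
position: [0.4625, -0.0029, 0.1273]
tcp_rot: [-0.001, 0.115, 0.993, -0.0]
ft_force: [0.8, 0.4, -0.9]
gripper_width: 0.0854
finger_force: 0.0
time_s: 10.53
position: [0.4616, -0.0012, 0.0541]
tcp_rot: [-0.003, 0.116, 0.993, -0.001]
ft_force: [0.2, 0.5, 0.4]
gripper_width: 0.0857
finger_force: 0.0
time_s: 10.95
position: [0.4643, -0.0009, 0.0574]
tcp_rot: [0.001, 0.115, 0.993, 0.0]
ft_force: [0.8, 2.8, 5.0]
gripper_width: 0.0254
finger_force: 6.9
time_s: 11.37
position: [0.4644, -0.0007, 0.0574]
tcp_rot: [0.001, 0.115, 0.993, 0.0]
ft_force: [-0.9, 2.3, 7.4]
gripper_width: 0.0243
finger_force: 58.4
```

```bash
python3 -m jog '[0,0,-0.025,0,0,0,0,0,-0.06,0,0,0,0,0,-0.1,0,0,0,0,0,-0.125,0,0,0,0,0,-0.125,0,0,0]' >/dev/null
python3 -m jog '[0,0,0,-0.033,0,0,0,0,0,-0.067,0,0,0,0,0,-0.067,0,0,0,0,0,-0.067,0,0,0,0,0,-0.067,0,0]'>/dev/null
python3 -m jog '[0,0,0,0,0,0,0,0,0,0,0,0,0,0,0,0,0,0,0,0,0,0,0,0,0,0,0,0,0,0]'
python3 -c "from h import *;meas(10)"
python3 -m jog '[0,0,0,0.033,0,0,0,0,0,0.067,0,0,0,0,0,0.1,0,0,0,0,0,0.133,0,0,0,0,0,0.133,0,0]'>/dev/null
python3 -m jog '[0,0,0,0,0,0,0,0,0,0,0,0,0,0,0,0,0,0,0,0,0,0,0,0,0,0,0,0,0,0]'
python3 -c "from h import *;meas(10)"
python3 -m jog '[0,0,0,-0.033,0,0,0,0,0,-0.067,0,0,0,0,0,-0.067,0,0,0,0,0,-0.067,0,0,0,0,0,-0.067,0,0]'
python3 -c "from h import *;meas(6)"
```

```text
time_s: 12.62
position: [0.4638, -0.0005, 0.1065]
tcp_rot: [0.012, 0.114, 0.988, 0.104]
ft_force: [0.2, -0.1, -3.3]
gripper_width: 0.0243
finger_force: 60.0
t 13.07 f [ 0.12 -1.03  3.46] m_tool [ 0.4199 -0.0059 -0.0018] +- [0.0086 0.0075 0.0069] z 0.1065 zdir [ 0.048  0.203 -0.978] w 0.02397242223222121
time_s: 13.95
position: [0.4634, -0.0028, 0.1067]
tcp_rot: [-0.012, 0.117, 0.988, -0.102]
ft_force: [-0.2, 0.4, -4.4]
gripper_width: 0.0241
finger_force: 60.6
t 14.4 f [-0.05  0.67  3.66] m_tool [-4.071e-01 -1.870e-02  1.000e-04] +- [0.0054 0.0089 0.0084] z 0.1065 zdir [-0.047 -0.2   -0.979] w 0.024333442867855166
time_s: 14.87
position: [0.4637, -0.0016, 0.1066]
tcp_rot: [0.0, 0.116, 0.993, 0.001]
ft_force: [0.4, 0.6, -3.5]
gripper_width: 0.0243
finger_force: 61.2
t 15.12 f [0.06 0.51 3.57] m_tool [-0.0214  0.0063 -0.0067] +- [0.0084 0.0137 0.0132] z 0.1063 zdir [ 0.     0.003 -1.   ] w 0.024046005873777903
```

```bash
python3 -m jog '[0,0,0.04,0,0,0,0,0,0.08,0,0,0,0,0,0.11,0,0,0,0,0,0.123,0,0,0,0,0,0.124,0,0,0]'
python3 -m jog '[0,0,0,0,0,0,0,0,0,0,0,0,0,0,0,0,0,0,0,0,0,0,0,0,0,0,0,0,0,0]' 1
python3 -m jog '[0,0,-0.08,0,0,0,0,0,-0.16,0,0,0,0,0,-0.18,0,0,0,0,0,-0.18,0,0,0,0,0,-0.18,0,0,0]'
python3 -c "
from h import *
rows([.5025,-.177,.129])"
```

```text
time_s: 15.58
position: [0.4644, 0.0001, 0.0564]
tcp_rot: [0.0, 0.115, 0.993, 0.002]
ft_force: [0.7, 1.5, -2.4]
gripper_width: 0.0241
finger_force: 64.2
time_s: 16.0
position: [0.4639, -0.0011, 0.0572]
tcp_rot: [0.0, 0.116, 0.993, 0.002]
ft_force: [0.5, 0.1, 0.5]
gripper_width: 0.0822
finger_force: 0.0
time_s: 16.42
position: [0.4639, -0.0011, 0.1292]
tcp_rot: [0.001, 0.116, 0.993, 0.002]
ft_force: [-1.2, -0.0, -0.1]
gripper_width: 0.0855
finger_force: 0.0
pos [ 0.4639 -0.0011  0.1292] t 16.42 yaw_y 76.7 zdir [ 0.002  0.003 -1.   ] -> shift [-0.1949 -0.4057 -0.0008]
```

```bash
python3 -m jog '[-0.04,-0.083,0,0,0,0,-0.08,-0.166,0,0,0,0,-0.12,-0.25,0,0,0,0,-0.16,-0.333,0,0,0,0,-0.195,-0.406,0,0,0,0]'
python3 -m jog '[0,0,0,0,0,0,0,0,0.08,0,0,0,0,0,0.16,0,0,0,0,0,0.18,0,0,0,0,0,0.18,0,0,0]'
python3 -m jog '[0,0,0,0,0,0,0,0,0,0,0,0,0,0,0,0,0,0,0,0,0,0,0,0,0,0,0,0,0,0]' -1 60
python3 -m jog '[0,0,0,0,0,0,0,0,0,0,0,0,0,0,0,0,0,0,0,0,0,0,0,0,0,0,0,0,0,0]'
python3 -m jog '[0,0,-0.025,0,0,0,0,0,-0.06,0,0,0,0,0,-0.1,0,0,0,0,0,-0.125,0,0,0,0,0,-0.125,0,0,0]' >/dev/null
python3 -m jog '[0,0,0,-0.033,0,0,0,0,0,-0.067,0,0,0,0,0,-0.067,0,0,0,0,0,-0.067,0,0,0,0,0,-0.067,0,0]'>/dev/null
python3 -m jog '[0,0,0,0,0,0,0,0,0,0,0,0,0,0,0,0,0,0,0,0,0,0,0,0,0,0,0,0,0,0]'
python3 -c "from h import *;meas(10)"
python3 -m jog '[0,0,0,0.033,0,0,0,0,0,0.067,0,0,0,0,0,0.1,0,0,0,0,0,0.133,0,0,0,0,0,0.133,0,0]'>/dev/null
python3 -m jog '[0,0,0,0,0,0,0,0,0,0,0,0,0,0,0,0,0,0,0,0,0,0,0,0,0,0,0,0,0,0]'
python3 -c "from h import *;meas(10)"
python3 -m jog '[0,0,0,-0.033,0,0,0,0,0,-0.067,0,0,0,0,0,-0.067,0,0,0,0,0,-0.067,0,0,0,0,0,-0.067,0,0]'
python3 -c "from h import *;meas(6)"
```

```text
time_s: 16.83
position: [0.5017, -0.1795, 0.1269]
tcp_rot: [-0.001, 0.116, 0.993, 0.001]
ft_force: [0.6, -0.2, -0.8]
gripper_width: 0.0858
finger_force: 0.0
time_s: 17.25
position: [0.5, -0.1761, 0.0535]
tcp_rot: [-0.003, 0.116, 0.993, 0.002]
ft_force: [0.5, 0.3, -0.0]
gripper_width: 0.0853
finger_force: 0.0
time_s: 17.67
position: [0.5029, -0.177, 0.0573]
tcp_rot: [0.001, 0.116, 0.993, 0.001]
ft_force: [0.5, 7.2, 9.3]
gripper_width: 0.0256
finger_force: 7.4
time_s: 18.08
position: [0.503, -0.1768, 0.0575]
tcp_rot: [0.001, 0.115, 0.993, 0.002]
ft_force: [-0.2, 1.4, 7.5]
gripper_width: 0.0244
finger_force: 58.4
time_s: 19.33
position: [0.5026, -0.1763, 0.1064]
tcp_rot: [0.012, 0.114, 0.988, 0.106]
ft_force: [-0.9, -0.2, -3.6]
gripper_width: 0.0239
finger_force: 60.6
t 19.78 f [ 0.17 -0.61  3.85] m_tool [ 0.4354 -0.0015  0.0183] +- [0.0098 0.0112 0.0115] z 0.1064 zdir [ 0.049  0.206 -0.977] w 0.024280558341721263
time_s: 20.67
position: [0.5017, -0.1789, 0.1066]
tcp_rot: [-0.012, 0.117, 0.988, -0.101]
ft_force: [0.1, 0.0, -4.4]
gripper_width: 0.0239
finger_force: 61.5
t 21.12 f [0.09 1.07 3.75] m_tool [-0.3956 -0.0032 -0.0081] +- [0.0156 0.0087 0.0117] z 0.1064 zdir [-0.047 -0.197 -0.979] w 0.0240052103202222
time_s: 21.58
position: [0.502, -0.1777, 0.1064]
tcp_rot: [0.0, 0.116, 0.993, 0.003]
ft_force: [-0.3, 0.5, -3.8]
gripper_width: 0.0241
finger_force: 62.1
t 21.83 f [-0.13  0.28  4.11] m_tool [-0.0074 -0.0065 -0.0108] +- [0.0118 0.0109 0.0089] z 0.1062 zdir [ 0.001  0.006 -1.   ] w 0.023877561769756205
```

```bash
python3 -m jog '[0,0,0,-0.022,0,0,0,0,0,-0.022,0,0,0,0,0,-0.022,0,0,0,0,0,-0.022,0,0,0,0,0,-0.022,0,0]'>/dev/null
python3 -m jog '[0,0,0,0,0,0,0,0,0,0,0,0,0,0,0,0,0,0,0,0,0,0,0,0,0,0,0,0,0,0]'
python3 -c "from h import *;meas(16)"
python3 -m jog '[0,0,0,0.022,0,0,0,0,0,0.044,0,0,0,0,0,0.044,0,0,0,0,0,0.044,0,0,0,0,0,0.044,0,0]'>/dev/null
python3 -m jog '[0,0,0,0,0,0,0,0,0,0,0,0,0,0,0,0,0,0,0,0,0,0,0,0,0,0,0,0,0,0]'
python3 -c "from h import *;meas(16)"
python3 -m jog '[0,0,0,-0.022,0,0,0,0,0,-0.022,0,0,0,0,0,-0.022,0,0,0,0,0,-0.022,0,0,0,0,0,-0.022,0,0]'
python3 -m jog '[0,0,0.04,0,0,0,0,0,0.08,0,0,0,0,0,0.11,0,0,0,0,0,0.123,0,0,0,0,0,0.124,0,0,0]'
python3 -m jog '[0,0,0,0,0,0,0,0,0,0,0,0,0,0,0,0,0,0,0,0,0,0,0,0,0,0,0,0,0,0]' 1
python3 -m jog '[0,0,-0.08,0,0,0,0,0,-0.16,0,0,0,0,0,-0.18,0,0,0,0,0,-0.18,0,0,0,0,0,-0.18,0,0,0]'
python3 -c "
from h import *
rows([.4822,.206,.129])"
```

```text
time_s: 22.72
position: [0.5023, -0.177, 0.1064]
tcp_rot: [0.004, 0.115, 0.993, 0.037]
ft_force: [-0.2, -0.7, -3.3]
gripper_width: 0.0239
finger_force: 62.1
t 23.47 f [ 0.05 -0.44  3.79] m_tool [ 0.1677 -0.0136 -0.002 ] +- [0.0062 0.0073 0.0094] z 0.1064 zdir [ 0.017  0.073 -0.997] w 0.023875357372150675
time_s: 24.35
position: [0.5022, -0.1776, 0.1064]
tcp_rot: [-0.004, 0.116, 0.993, -0.031]
ft_force: [-0.6, -0.5, -2.8]
gripper_width: 0.0239
finger_force: 62.2
t 25.1 f [0.14 0.22 3.78] m_tool [-0.1238  0.0043  0.0019] +- [0.0073 0.0062 0.0087] z 0.1064 zdir [-0.014 -0.061 -0.998] w 0.02384842143384631
time_s: 25.57
position: [0.5025, -0.1766, 0.1063]
tcp_rot: [0.0, 0.115, 0.993, 0.003]
ft_force: [-0.0, -0.4, -3.4]
gripper_width: 0.0241
finger_force: 62.2
time_s: 25.98
position: [0.5027, -0.1759, 0.0569]
tcp_rot: [0.0, 0.115, 0.993, 0.003]
ft_force: [-1.7, 1.2, 3.6]
gripper_width: 0.0241
finger_force: 65.0
time_s: 26.4
position: [0.5026, -0.1768, 0.057]
tcp_rot: [0.001, 0.116, 0.993, 0.003]
ft_force: [-0.5, 0.7, 0.3]
gripper_width: 0.0824
finger_force: 0.0
time_s: 26.82
position: [0.5025, -0.1773, 0.1291]
tcp_rot: [0.001, 0.116, 0.993, 0.003]
ft_force: [-0.1, 0.6, -0.0]
gripper_width: 0.0855
finger_force: 0.0
pos [ 0.5025 -0.1773  0.1291] t 26.82 yaw_y 76.7 zdir [ 0.003  0.006 -1.   ] -> shift [0.2695 0.921  0.0057]
```

```bash
python3 -m jog '[0.028,0.095,0,0.001,0,0,0.056,0.19,0,0.002,0,0,0.084,0.286,0,0.002,0,0,0.112,0.381,0,0.002,0,0,0.139,0.475,0,0.002,0,0]'
python3 -m jog '[0.028,0.095,0,0,0,0,0.056,0.19,0,0,0,0,0.084,0.286,0,0,0,0,0.112,0.381,0,0,0,0,0.131,0.446,0,0,0,0]'
python3 -c "
from h import *
rows([.4822,.206,.129])"
```

```text
time_s: 27.23
position: [0.4906, 0.0221, 0.1287]
tcp_rot: [-0.001, 0.116, 0.993, -0.0]
ft_force: [1.1, -0.5, -0.7]
gripper_width: 0.0854
finger_force: 0.0
time_s: 27.65
position: [0.4803, 0.2102, 0.1286]
tcp_rot: [-0.001, 0.114, 0.993, 0.0]
ft_force: [1.5, 1.3, 0.4]
gripper_width: 0.0854
finger_force: 0.0
pos [0.4803 0.2102 0.1286] t 27.65 yaw_y 76.9 zdir [-0.002  0.    -1.   ] -> shift [-0.0071 -0.009  -0.001 ]
```

```bash
python3 -m jog '[0,0,0,0,0,0,0,0,0.08,0,0,0,0,0,0.16,0,0,0,0,0,0.18,0,0,0,0,0,0.18,0,0,0]'
python3 -m jog '[0,0,0,0,0,0,0,0,0,0,0,0,0,0,0,0,0,0,0,0,0,0,0,0,0,0,0,0,0,0]' -1 60
python3 -m jog '[0,0,0,0,0,0,0,0,0,0,0,0,0,0,0,0,0,0,0,0,0,0,0,0,0,0,0,0,0,0]'
python3 -m jog '[0,0,-0.025,0,0,0,0,0,-0.06,0,0,0,0,0,-0.1,0,0,0,0,0,-0.125,0,0,0,0,0,-0.125,0,0,0]' >/dev/null
python3 -m jog '[0,0,0,-0.022,0,0,0,0,0,-0.022,0,0,0,0,0,-0.022,0,0,0,0,0,-0.022,0,0,0,0,0,-0.022,0,0]'>/dev/null
python3 -m jog '[0,0,0,0,0,0,0,0,0,0,0,0,0,0,0,0,0,0,0,0,0,0,0,0,0,0,0,0,0,0]'
python3 -c "from h import *;meas(16)"
python3 -m jog '[0,0,0,0.022,0,0,0,0,0,0.044,0,0,0,0,0,0.044,0,0,0,0,0,0.044,0,0,0,0,0,0.044,0,0]'>/dev/null
python3 -m jog '[0,0,0,0,0,0,0,0,0,0,0,0,0,0,0,0,0,0,0,0,0,0,0,0,0,0,0,0,0,0]'
python3 -c "from h import *;meas(16)"
```

```text
time_s: 28.07
position: [0.4798, 0.2048, 0.0552]
tcp_rot: [-0.003, 0.116, 0.993, -0.002]
ft_force: [-0.8, -0.6, -0.3]
gripper_width: 0.0852
finger_force: 0.0
time_s: 28.48
position: [0.4824, 0.2063, 0.0589]
tcp_rot: [0.001, 0.116, 0.993, 0.001]
ft_force: [-0.1, 1.8, 4.8]
gripper_width: 0.0256
finger_force: 6.1
time_s: 28.9
position: [0.4825, 0.2067, 0.059]
tcp_rot: [0.001, 0.115, 0.993, 0.001]
ft_force: [-0.3, 0.3, 7.3]
gripper_width: 0.0239
finger_force: 58.5
time_s: 30.15
position: [0.4818, 0.2062, 0.1079]
tcp_rot: [0.004, 0.115, 0.993, 0.034]
ft_force: [0.5, -0.2, -3.0]
gripper_width: 0.024
finger_force: 59.8
t 30.9 f [ 0.12 -0.21  3.18] m_tool [ 0.1036 -0.0143 -0.0069] +- [0.0074 0.0085 0.0085] z 0.108 zdir [ 0.016  0.067 -0.998] w 0.02429131707500594
time_s: 31.78
position: [0.4819, 0.2057, 0.1081]
tcp_rot: [-0.004, 0.116, 0.993, -0.034]
ft_force: [-0.4, -0.4, -3.7]
gripper_width: 0.0241
finger_force: 60.1
t 32.53 f [-0.12  0.17  3.45] m_tool [-0.1058 -0.0127 -0.0047] +- [0.0069 0.0057 0.0054] z 0.108 zdir [-0.016 -0.067 -0.998] w 0.0240104523170603
```

Tin L is the rattler. At ±4° its tilt moment is 0.209 N m against 0.29 for R, and at ±12° it was also low against M and R. I'll level it, raise it and carry it to the dish.

```bash
python3 -m jog '[0,0,-0.03,-0.022,0,0,0,0,-0.08,-0.022,0,0,0,0,-0.14,-0.022,0,0,0,0,-0.19,-0.022,0,0,0,0,-0.2,-0.022,0,0]'
python3 -c "
from h import *
rows([.654,-.183,.188])"
```

```text
time_s: 33.0
position: [0.4846, 0.2121, 0.1909]
tcp_rot: [0.002, 0.116, 0.993, 0.001]
ft_force: [0.5, 1.7, -3.9]
gripper_width: 0.0241
finger_force: 60.4
pos [0.4846 0.2121 0.1909] t 33.0 yaw_y 76.7 zdir [ 0.004  0.002 -1.   ] -> shift [-0.6393 -0.8638  0.0066]
```

```bash
python3 -m jog '[-0.02,-0.027,0,0,0,0,-0.055,-0.075,0,0,0,0,-0.1,-0.137,0,0,0,0,-0.148,-0.2,0,0,0,0,-0.2,-0.27,0,0,0,0]'
python3 -m jog '[-0.053,-0.072,0,0,0,0,-0.107,-0.144,0,0,0,0,-0.16,-0.216,0,0,0,0,-0.213,-0.288,0,0,0,0,-0.266,-0.36,0,0,0,0]'
python3 -m jog '[-0.05,-0.066,0,0,0,0,-0.09,-0.12,0,0,0,0,-0.125,-0.17,0,0,0,0,-0.15,-0.205,0,0,0,0,-0.165,-0.225,0,0,0,0]'
python3 -m jog '[0,0,0,0,0,0,0,0,0,0,0,0,0,0,0,0,0,0,0,0,0,0,0,0,0,0,0,0,0,0]'
python3 -c "
from h import *
rows([.654,-.183,.067])"
```

```text
time_s: 33.42
position: [0.5359, 0.0875, 0.1869]
tcp_rot: [-0.001, 0.115, 0.993, 0.0]
ft_force: [0.7, 0.6, -3.5]
gripper_width: 0.0243
finger_force: 60.4
time_s: 33.83
position: [0.6066, -0.0783, 0.1867]
tcp_rot: [-0.001, 0.116, 0.993, -0.0]
ft_force: [0.8, 0.5, -3.3]
gripper_width: 0.0243
finger_force: 60.4
time_s: 34.25
position: [0.6499, -0.1824, 0.1863]
tcp_rot: [-0.001, 0.117, 0.993, -0.001]
ft_force: [-0.5, 0.1, -3.3]
gripper_width: 0.024
finger_force: 60.4
time_s: 34.67
position: [0.6501, -0.1778, 0.1879]
tcp_rot: [-0.0, 0.115, 0.993, 0.0]
ft_force: [0.2, 0.1, -3.3]
gripper_width: 0.024
finger_force: 60.6
pos [ 0.6501 -0.1778  0.1879] t 34.67 yaw_y 76.8 zdir [ 0.     0.001 -1.   ] -> shift [-0.0124 -0.0107  0.3023]
```

```bash
python3 -m jog '[-0.006,-0.005,0.06,0,0,0,-0.012,-0.011,0.13,0,0,0,-0.012,-0.011,0.2,0,0,0,-0.012,-0.011,0.25,0,0,0,-0.012,-0.011,0.26,0,0,0]'
python3 -m jog '[0,0,0.01,0,0,0,0,0,0.02,0,0,0,0,0,0.03,0,0,0,0,0,0.04,0,0,0,0,0,0.041,0,0,0]'
python3 -c "
from h import *
rows([.654,-.183,.067])
a=snap('top','t3');b=snap('scene','s3')
x=np.hstack([a['pixels'][110:250,290:430],b['pixels'][220:360,210:350]])
cv2.imwrite('pics/c3.png',cv2.resize(cv2.convertScaleAbs(x[...,::-1],alpha=1.4,beta=10),None,fx=2.6,fy=2.6))"
```

```text
time_s: 35.08
position: [0.6516, -0.1831, 0.08]
tcp_rot: [-0.003, 0.115, 0.993, 0.001]
ft_force: [-1.1, 0.6, -4.1]
gripper_width: 0.0238
finger_force: 60.5
time_s: 35.5
position: [0.654, -0.1847, 0.0676]
tcp_rot: [0.0, 0.116, 0.993, -0.0]
ft_force: [-1.1, 0.5, -4.3]
gripper_width: 0.0242
finger_force: 60.5
pos [ 0.654  -0.1847  0.0676] t 35.5 yaw_y 76.7 zdir [ 0.001 -0.    -1.   ] -> shift [0.0009 0.0042 0.0014]
```

View pics/c3.png

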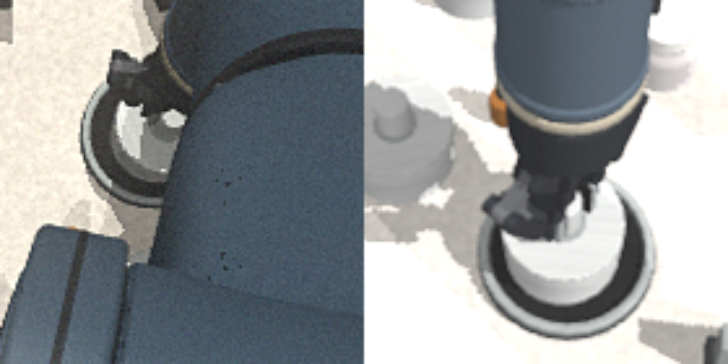

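The tin hangs inside the rim, about centred (dish at (565,245) in the right half of the crop). I'll lower the last fraction, let go and retreat.

```bash
python3 -m jog '[0,0,0.001,0,0,0,0,0,0.002,0,0,0,0,0,0.003,0,0,0,0,0,0.003,0,0,0,0,0,0.003,0,0,0]'
python3 -m jog '[0,0,0,0,0,0,0,0,0,0,0,0,0,0,0,0,0,0,0,0,0,0,0,0,0,0,0,0,0,0]' 1
python3 -m jog '[0,0,-0.06,0,0,0,0,0,-0.12,0,0,0,0,0,-0.18,0,0,0,0,0,-0.2,0,0,0,0,0,-0.2,0,0,0]'
python3 -c "
from h import *
rows([.655,.169,.147])"
```

```text
time_s: 36.02
position: [0.6542, -0.1846, 0.0671]
tcp_rot: [0.001, 0.116, 0.993, 0.0]
ft_force: [-1.2, 2.0, 5.4]
gripper_width: 0.0238
finger_force: 61.7
time_s: 36.43
position: [0.6539, -0.1848, 0.0661]
tcp_rot: [0.0, 0.116, 0.993, -0.0]
ft_force: [0.2, 0.3, 0.5]
gripper_width: 0.0823
finger_force: 0.0
time_s: 36.85
position: [0.6551, -0.1853, 0.1486]
tcp_rot: [0.002, 0.116, 0.993, -0.0]
ft_force: [-0.0, -0.4, 0.2]
gripper_width: 0.0854
finger_force: 0.0
pos [ 0.6551 -0.1853  0.1486] t 36.85 yaw_y 76.7 zdir [ 0.004 -0.001 -1.   ] -> shift [0.2039 0.8619 0.0031]
```

```bash
python3 -m jog '[0.02,0.09,0,0,0,-0.027,0.043,0.18,0,0,0,-0.053,0.065,0.275,0,0,0,-0.08,0.088,0.37,0,0,0,-0.106,0.11,0.465,0,0,0,-0.132]'
python3 -c "
from h import *
rows([.655,.169,.1])"
```

```text
time_s: 37.27
position: [0.6527, 0.0082, 0.1446]
tcp_rot: [-0.001, -0.093, 0.996, 0.0]
ft_force: [0.8, -0.0, -0.3]
gripper_width: 0.0856
finger_force: 0.0
pos [0.6527 0.0082 0.1446] t 37.27 yaw_y 100.7 zdir [-0.002  0.    -1.   ] -> shift [-0.0806  0.3939  0.1114]
```

```bash
python3 -m jog '[-0.018,0.085,0.01,0,0,0,-0.036,0.17,0.03,0,0,0,-0.054,0.255,0.06,0,0,0,-0.07,0.34,0.09,0,0,0,-0.081,0.394,0.105,0,0,0]' 0.2 20
python3 -m jog '[0,0,0,0,0,0,0,0,0,0,0,0,0,0,0,0,0,0,0,0,0,0,0,0,0,0,0,0,0,0]'
python3 - <<'E'
from h import *
rows([.655,.169,.036])
a=snap('top','t4');b=snap('scene','s4')
x=np.hstack([a['pixels'][110:250,130:270],b['pixels'][100:240,300:440]])
cv2.imwrite('pics/c4.png',cv2.resize(cv2.convertScaleAbs(x[...,::-1],alpha=1.4,beta=10),None,fx=2.6,fy=2.6))
E
```

```text
time_s: 37.68
position: [0.6547, 0.172, 0.1009]
tcp_rot: [-0.002, -0.093, 0.996, 0.001]
ft_force: [-0.7, 0.5, -1.1]
gripper_width: 0.0515
finger_force: 0.0
time_s: 38.1
position: [0.6573, 0.1653, 0.1043]
tcp_rot: [0.0, -0.09, 0.996, -0.0]
ft_force: [-0.3, -0.9, 0.0]
gripper_width: 0.051
finger_force: 0.0
pos [0.6573 0.1653 0.1043] t 38.1 yaw_y 100.3 zdir [ 0.    -0.001 -1.   ] -> shift [0.004  0.0103 0.1707]
```

View pics/c4.png

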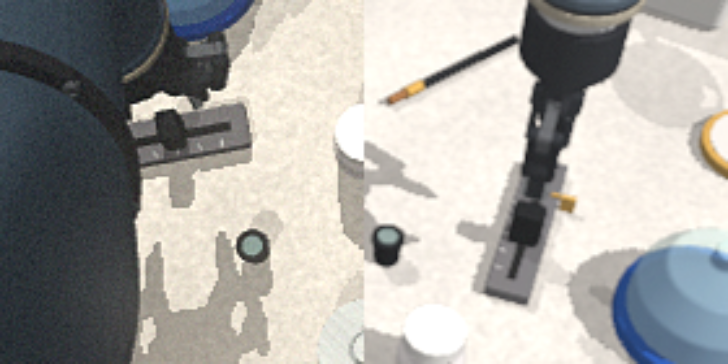

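The gripper is in line with the track above the grip (right half: grip top (530,215), pointer (565,200)). I'll descend and close on it.

```bash
python3 -m jog '[0.004,0.01,0.04,0,0,0,0.004,0.01,0.1,0,0,0,0.004,0.01,0.15,0,0,0,0.004,0.01,0.17,0,0,0,0.004,0.01,0.17,0,0,0]'
python3 -m jog '[0,0,0,0,0,0,0,0,0,0,0,0,0,0,0,0,0,0,0,0,0,0,0,0,0,0,0,0,0,0]' -1 20
python3 -m jog '[0,0,0,0,0,0,0,0,0,0,0,0,0,0,0,0,0,0,0,0,0,0,0,0,0,0,0,0,0,0]'
python3 - <<'E'
from h import *
rows([.643,.230,.036])
E
```

```text
time_s: 38.62
position: [0.6535, 0.17, 0.0343]
tcp_rot: [-0.002, -0.091, 0.996, -0.0]
ft_force: [-0.5, -0.1, -0.2]
gripper_width: 0.0511
finger_force: 0.0
time_s: 39.03
position: [0.6556, 0.171, 0.0378]
tcp_rot: [0.001, -0.091, 0.996, 0.0]
ft_force: [-0.8, -1.1, 6.8]
gripper_width: 0.0194
finger_force: 23.9
time_s: 39.45
position: [0.6556, 0.171, 0.0377]
tcp_rot: [0.001, -0.091, 0.996, 0.0]
ft_force: [-0.4, 0.0, 6.4]
gripper_width: 0.0191
finger_force: 23.9
pos [0.6556 0.171  0.0377] t 39.45 yaw_y 100.5 zdir [ 0.002  0.001 -1.   ] -> shift [0.0042 0.1507 0.0043]
```

```bash
python3 -m jog '[0,0.03,0,0,0,0,0,0.07,0,0,0,0,0,0.11,0,0,0,0,0,0.14,0,0,0,0,0,0.152,0,0,0]'
python3 -m jog '[0,0,0,0,0,0,0,0,0,0,0,0,0,0,0,0,0,0,0,0,0,0,0,0,0,0,0,0,0,0]' 0.2
python3 -m jog '[0,0,-0.1,0,0,0,0,0,-0.2,0,0,0,0,0,-0.3,0,0,0,0,0,-0.4,0,0,0,0,0,-0.4,0,0,0]' 0.2
python3 -m jog '[0,-0.1,-0.03,0,0,0,0,-0.2,-0.06,0,0,0,0,-0.3,-0.1,0,0,0,0,-0.4,-0.1,0,0,0,0,-0.5,-0.1,0,0,0]' 0.2
python3 - <<'E'
from h import *
a=snap('top','t5');b=snap('scene','s5')
cr=lambda p,u,v,w,k:cv2.resize(cv2.convertScaleAbs(p[v:v+w,u:u+w][...,::-1],alpha=1.5,beta=20),(k,k),interpolation=cv2.INTER_CUBIC)
x=np.hstack([cr(a['pixels'],145,125,90,400),cr(b['pixels'],325,140,90,400)])
cv2.imwrite('pics/c5.png',x)
E
```

```text
time_s: 39.87
position: [0.6545, 0.1709, 0.0361]
tcp_rot: [-0.0, -0.091, 0.996, -0.0]
ft_force: [-0.3, 0.3, 0.3]
gripper_width: 0.0515
finger_force: 0.0
time_s: 40.28
position: [0.6584, 0.1717, 0.2051]
tcp_rot: [0.006, -0.091, 0.996, 0.001]
ft_force: [1.7, -0.0, 0.0]
gripper_width: 0.0513
finger_force: 0.0
time_s: 40.7
position: [0.6916, -0.0278, 0.2374]
tcp_rot: [0.001, -0.091, 0.996, -0.0]
ft_force: [0.9, 0.8, 0.4]
gripper_width: 0.0516
finger_force: 0.0invalid input at $: expected a multiple of 6 numbers
```

View pics/c5.png

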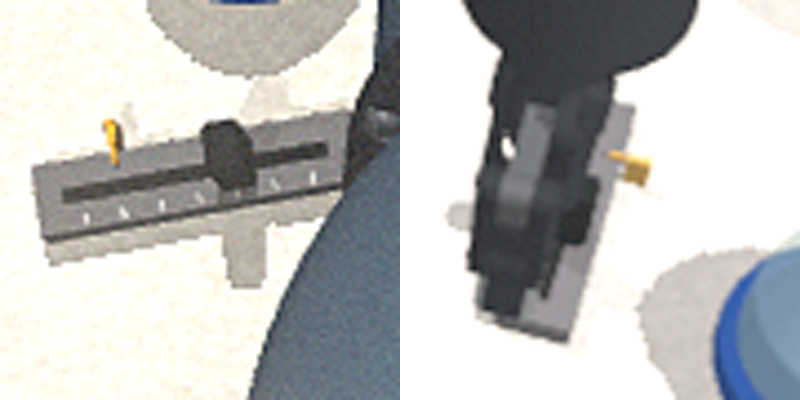

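```bash
python3 - <<'E'
from h import *
s=dict(np.load('t5.npz')); T=lambda u,v:(145+u/4.444-.0,125+v/4.444)
g=np.array([.6556,.171]); h=[at(s,*T(*p),.014)[:2] for p in [(33,167),(345,110),(47,240)]]
u=h[0]-h[1]; u/=np.linalg.norm(u); print('u',u)
for p,z in [((117,162),.014),((113,141),.014),((113,141),.02),((110,123),.018),((110,123),.032)]:
    q=at(s,*T(*p),z)[:2]; print(p,z,q,((q-g)@u).round(4))
print('grip top mid est',at(s,*T(226,145),.054), 'housing end left mid',at(s,*T(40,203),.014))
rows([.6556,.171,.1]); rows([.6556,.171,.037])
E
```

```text
u [-0.17771505  0.98408199]
(117, 162) 0.014 [0.655  0.2314] 0.0595
(113, 141) 0.014 [0.6663 0.2338] 0.0599
(113, 141) 0.02 [0.6647 0.2322] 0.0586
(110, 123) 0.018 [0.6749 0.2346] 0.0592
(110, 123) 0.032 [0.671  0.2308] 0.0561
grip top mid est [0.6531 0.1666 0.054 ] housing end left mid [0.6334 0.2709 0.014 ]
pos [ 0.6912 -0.0364  0.2361] t 40.8 yaw_y 99.8 zdir [ 0.    -0.006 -1.   ] -> shift [-0.0012  0.5282  0.3372]
pos [ 0.6912 -0.0364  0.2361] t 40.8 yaw_y 99.8 zdir [ 0.    -0.006 -1.   ] -> shift [-0.0013  0.5292  0.4946]
```

The first slide was refused because I had left a number out of it, so nothing pushed the grip. I'll go back by the exact reverse and redo it with 61.5 mm.

```bash
python3 -m jog '[0,0.1,0,0,0,0,0,0.2,0,0,0,0,0,0.3,0,0,0,0,0,0.4,0.05,0,0,0,0,0.5,0.1,0,0,0]' 0.2
python3 -m jog '[0,0,0,0,0,0,0,0,0.1,0,0,0,0,0,0.2,0,0,0,0,0,0.28,0,0,0,0,0,0.32,0,0,0]'
python3 -c "
from h import *
rows([.6556,.171,.037])"
```

```text
time_s: 41.22
position: [0.6556, 0.1677, 0.1993]
tcp_rot: [0.001, -0.091, 0.996, 0.0]
ft_force: [0.1, 0.2, 0.4]
gripper_width: 0.0511
finger_force: 0.0
time_s: 41.63
position: [0.653, 0.165, 0.0662]
tcp_rot: [-0.003, -0.092, 0.996, -0.001]
ft_force: [-0.5, -0.2, -0.0]
gripper_width: 0.0512
finger_force: 0.0
pos [0.653  0.165  0.0662] t 41.63 yaw_y 100.5 zdir [-0.006 -0.002 -1.   ] -> shift [-0.0096  0.0136  0.0729]
```

```bash
python3 -m jog '[0,0.003,0.02,0,0,0,0,0.003,0.05,0,0,0,0,0.003,0.08,0,0,0,0,0.003,0.08,0,0,0,0,0.003,0.08,0,0,0]' 0.2
python3 -m jog '[0,0,0,0,0,0,0,0,0,0,0,0,0,0,0,0,0,0,0,0,0,0,0,0,0,0,0,0,0,0]' -1 20
python3 -c "
from h import *
rows([.6556-.0111,.171+.0605,.037])"
```

```text
time_s: 42.05
position: [0.6555, 0.1666, 0.039]
tcp_rot: [-0.0, -0.091, 0.996, -0.0]
ft_force: [-0.4, 0.4, 1.2]
gripper_width: 0.0509
finger_force: 0.0
time_s: 42.47
position: [0.6561, 0.1671, 0.0401]
tcp_rot: [0.001, -0.091, 0.996, 0.0]
ft_force: [-1.3, 0.9, 6.7]
gripper_width: 0.0196
finger_force: 23.4
pos [0.6561 0.1671 0.0401] t 42.47 yaw_y 100.5 zdir [ 0.002  0.001 -1.   ] -> shift [-0.0007  0.1636  0.0079]
```

```bash
python3 -m jog '[0,0.03,0,0,0,0,0,0.07,0,0,0,0,0,0.11,0,0,0,0,0,0.145,0,0,0,0,0,0.1635,0,0,0,0]' -1 20
python3 -m jog '[0,0,0,0,0,0,0,0,0,0,0,0,0,0,0,0,0,0,0,0,0,0,0,0,0,0,0,0,0,0]'
python3 -c "
from h import *
rows([.6556-.0111,.171+.0605,.037])"
```

```text
time_s: 42.88
position: [0.6442, 0.233, 0.0402]
tcp_rot: [0.001, -0.092, 0.996, 0.001]
ft_force: [0.5, -1.1, 5.5]
gripper_width: 0.0192
finger_force: 23.3
time_s: 43.3
position: [0.6444, 0.2319, 0.0402]
tcp_rot: [0.001, -0.091, 0.996, 0.001]
ft_force: [-0.5, 0.9, 6.0]
gripper_width: 0.0197
finger_force: 23.2
pos [0.6444 0.2319 0.0402] t 43.3 yaw_y 100.5 zdir [ 0.002  0.001 -1.   ] -> shift [ 0.     -0.001   0.0079]
```

Now open, go straight up, move aside toward the jar side, and look.

```bash
python3 -m jog '[0,0,0,0,0,0,0,0,0,0,0,0,0,0,0,0,0,0,0,0,0,0,0,0,0,0,0,0,0,0]' 0.2
python3 -m jog '[0,0,-0.06,0,0,0,0,0,-0.15,0,0,0,0,0,-0.25,0,0,0,0,0,-0.35,0,0,0,0,0,-0.4,0,0,0]'
python3 -m jog '[0,-0.1,0,0,0,0,0,-0.2,0,0,0,0,0,-0.3,0,0,0,0,0,-0.4,0,0,0,0,0,-0.5,0,0,0,0]'
python3 -m jog '[0,-0.1,0,0,0,0,0,-0.2,0,0,0,0,0,-0.3,0,0,0,0,0,-0.3,0,0,0,0,0,-0.3,0,0,0,0]'
python3 - <<'E'
from h import *
a=snap('top','t6');b=snap('scene','s6')
cr=lambda p,u,v,w,k:cv2.resize(cv2.convertScaleAbs(p[v:v+w,u:u+w][...,::-1],alpha=1.5,beta=20),(k,k),interpolation=cv2.INTER_CUBIC)
x=np.hstack([cr(a['pixels'],145,125,90,400),cr(b['pixels'],325,140,90,400)])
cv2.imwrite('pics/c6.png',x)
E
```

```text
time_s: 43.72
position: [0.6434, 0.2308, 0.0388]
tcp_rot: [-0.0, -0.091, 0.996, -0.0]
ft_force: [-0.6, -0.2, 0.1]
gripper_width: 0.0512
finger_force: 0.0
time_s: 44.13
position: [0.6451, 0.2313, 0.2042]
tcp_rot: [0.003, -0.091, 0.996, 0.001]
ft_force: [0.2, -0.2, 0.2]
gripper_width: 0.0512
finger_force: 0.0
time_s: 44.55
position: [0.6799, 0.0325, 0.199]
tcp_rot: [0.0, -0.091, 0.996, -0.0]
ft_force: [0.9, -0.1, 0.4]
gripper_width: 0.0512
finger_force: 0.0
time_s: 44.97
position: [0.7014, -0.088, 0.1986]
tcp_rot: [-0.0, -0.088, 0.996, -0.001]
ft_force: [-0.3, 1.2, -0.4]
gripper_width: 0.0512
finger_force: 0.0
```

View pics/c6.png

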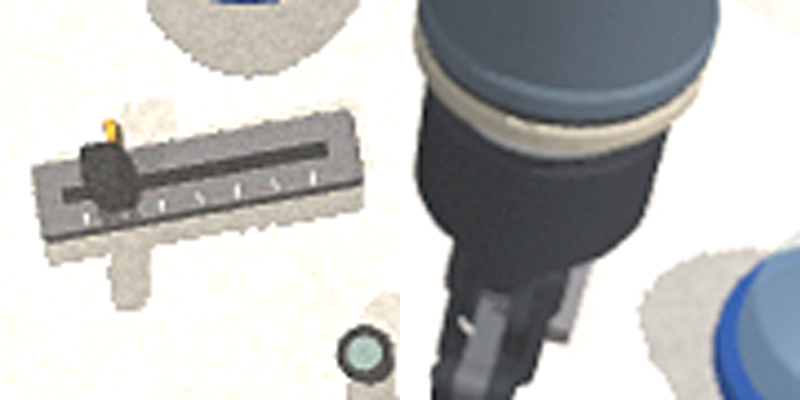

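The grip's foot is centred at about (120,180) in the left half, on the pointer's line, which runs from (110,122) through (117,162). One last overall look.

View pics/s6.png

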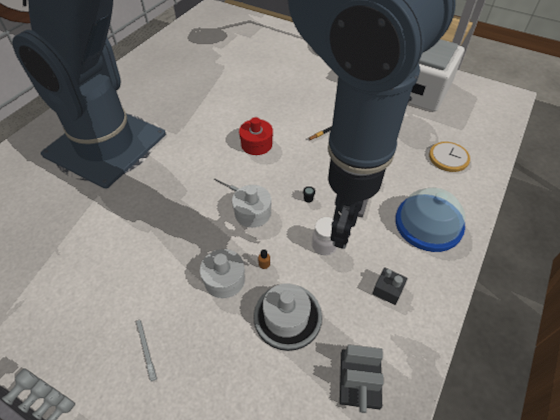

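The tin stands in the dish at (287,312), the two sound tins stand upright at (252,205) and (222,272), and the bystanders are in place. Handing in.

```bash
python3 -c "
from h import *
print(bot.finish_job())"
```

```text
the job is handed in; nothing more can be done
None
```

I handed the job in: the left tin, judged the rattler from its tilt moments, stands in the dish, the other two are back upright on the bench, and the dimmer grip is level with the pointer; no verdict was returned.

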